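# Check a blind bore with a depth rod

## Robot

A 6-joint arm with a two-finger parallel gripper is mounted at the origin on the work surface. World frame = base frame: x ahead of the robot, y to its left, z up, the work surface at z = 0. Lengths are in m, angles in rad, forces in N, time in s.
With the tool pointing down it reaches from about 0.375 to 0.925 m from the base axis. Payload 5.7 kg.
Tool frame: the origin (TCP) lies midway between the tips of the shut fingers; the grasp point (between the pads) lies 19 mm behind it (bot.tcp_to_grasp is the z of the grasp point in the tool frame, in m); z points along the fingers, y is the line along which they close (so a half turn about z gives the same grasp; the last joint's range is limited). The gripper opens to 88 mm and grips with 3 to 60 N. Pads are 20 mm wide; open, the fingers measure 115 mm over their backs; the gripper's body (75 mm by 178 mm) begins 61 mm behind the grasp point.
Start: joints at [-1.302, 0.359, 1.51, -0, 1.272, -0.115], TCP at [0.225, -0.556, 0.223] pointing down, gripper open.
Joint ranges: [-2.97, 2.97], [-1.01, 2.36], [0.21, 2.38], [-0.96, 4.11], [0.2, 2.71], [-2.98, 2.98]. Speed limits (rad/s): [2.39, 2.39, 3.14, 3.14, 3.14, 3.14].

## Interface

Orientations are given as a rotation vector (axis times angle).
In Python, from bench import status, viewer, job_done, bot gives the robot as it stands.
- The arm moves only by the tool drive_tool, never from a script. Its argument "targets" is a list of rows, each an object of numbers: "wx", "wy", "wz": the turn, a rotation vector about the world's x, y, z in degrees; "x", "y", "z": the shift along the world's x, y, z in mm; "jaw": the finger opening in mm, from 0 to 87.8. In form: [{"wx": .., "wy": .., "wz": .., "x": .., "y": .., "z": .., "jaw": ..}, ...]. A call has 1 to 20 rows; each row shifts and turns the commanded pose from where the row before left it; what a row does not reach is not made up. A row lasts 1/8 s, in which the tool goes at most 62.5 mm and 10.7 degrees, less where a joint would pass 70% of its speed; a pose out of reach is approached as far as the arm can. A call is refused whole if a number of a shift passes 62.5 or a number of a turn 10.7, either way. A call with a gripper value outside its range is refused whole. The fingers move at their own pace and stop on an object; "force" is the grip in N (left out, the last holds). Time passes only in rows, so rows that do not move let the fingers close. It gives the time, the measured TCP pose, the force, the opening and the grip force at its end, in the units of the state.
- status.sense(): the state, without advancing time (a new reading comes with each control period).
- viewer.snapshot(name): name is "scene" or "top" or "wrist"; returns a dict with "frame" (480x640x3 uint8, blue, green, red), "range_z" (480x640 float32, m along the optical axis (not along the pixel's ray), 0 where there is no reading), "camera_matrix" (3x3 intrinsics, pixels), "k1" (the pictures are not rectified: a ray, as slopes to the right and down, at radius r is drawn at 1 + k1 r^2 times it, then the intrinsics apply), "R" (3x3) and "t" (3): a world point X has camera coordinates R X + t; the wrist camera has in their place "mount" (4x4, takes a point from camera to tool coordinates, whose origin is the TCP and whose axes are the flange's). Camera axes: x right, y down, z forward; pixel columns grow to the right and rows downward; lengths in m; the calibration is good to about 2 mm. A picture is of the moment at which its call begins: read the wrist's pose just before it.
- job_done(): hands the job in; it is judged then, once.
The state is a dict: "time_s": time; "q": joint angles; "dq": joint speeds; "joint_efforts": joint torques, N m; "tcp_pos": TCP position; "tcp_rot": TCP orientation; "force": force on the tool from outside, world axes, zero at the start; "ft_torque": the same for the moment, N m; "grip_width": finger opening in m; "finger_force": force on a finger pad.
Only numpy, scipy, OpenCV 4.12 (cv2) and the standard library are available. Lean on these libraries where they do the work, as an engineer would, in place of code of your own. Each camera call takes 0.05 s, during which the arm holds its last target. There are 200 camera calls.

## Task

On the welding bench, take the taller of the two footed depth rods and lower it, without dropping it, into the blind bore of the square steel block until its foot rests on the bottom. Keep hold of it there, pressed lightly down against the bottom for about two seconds, then let go and leave it standing upright in the bore. Do not ram it, and leave the short rod standing where it is.

Things in the scene. Friction and masses are not known exactly. Their poses are not given: they have to be found in the camera images.
- depth_rod: Tall steel depth rod, loose, standing on its foot. 150 mm tall: disc foot 34 mm across and 12 mm thick, stem 14 mm across, grip knob 24 mm across from 115 to 150 mm up. 0.2 to 0.4 kg. Origin: centre of the foot's underside; z up along the rod; its yaw means nothing.
- square_block: Square steel block, 100 x 100 mm, 70 mm tall, fixed to the bench, turned by up to 35 degrees. Centred in its top: a round vertical blind bore, 55 mm across, 50 mm deep, with a rigid flat bottom 20 mm above the bench. Origin: centre of the underside, at bench height below the bore's centre; z up.
- short_rod: Short steel depth rod, a bystander, loose, standing on its foot. 100 mm tall, otherwise like the tall one (foot 34 mm, stem 14 mm, knob 24 mm across, 35 mm tall). Origin: centre of the foot's underside; z up. The two rods may stand either way round, centres 80 mm or more apart.
- round_block: Round turned block of steel, a bystander, 108 mm across and 70 mm tall, fixed to the bench, with a similar blind bore, 55 mm across and 50 mm deep. Origin: centre of the underside; z up. The square and the round block may change places.
Things that resemble listed ones, but are neither listed nor needed, are in the scene too. What is shaped like the square_block but brown is not meant.

How it is judged:
By the outcome, as a careful person would: the job done as asked, in the order asked, and still so for the second after the job is handed in, with the robot touching nothing.
It also fails if it takes over 48 s, if anything falls off the work surface, if the arm or the gripper's body presses on something with over 40 N, if the wrist force passes 120 N, or if a joint passes its speed limit or range.

## Working session

There is one attempt and no reset: what is moved stays moved. The work goes in short steps, Python scripts to look and compute and a tool call to move; the robot and the scene stay as the last step left them, time stands still between calls to the robot, and variables do not carry over. Pictures are saved under pics/ and viewed, at most 10 in all, crops included, and the job is handed in when it is done.

Besides the shell and the picture viewer there is one more tool, called after "Emit:" by a JSON object that holds its "name" and its "arguments". drive_tool: Moves the arm, as the interface text tells. Its arguments: {"type":"object","properties":{"targets":{"type":"array","items":{"type":"object","properties":{"wx":{"type":"number"},"wy":{"type":"number"},"wz":{"type":"number"},"x":{"type":"number"},"y":{"type":"number"},"z":{"type":"number"},"jaw":{"type":"number"}}}},"force":{"type":"number"}},"required":["targets"]}

```bash
mkdir -p pics
cat > h.py <<'E'
import numpy as np, cv2
from bench import status, viewer, bot
from scipy.spatial.transform import Rotation as Ro
def snap(n):
    s=status.sense(); d=viewer.snapshot(n)
    if n=="wrist":
        T=np.eye(4); T[:3,:3]=Ro.from_rotvec(np.ravel(s["tcp_rot"])).as_matrix() if np.size(s["tcp_rot"])==3 else np.array(s["tcp_rot"]); T[:3,3]=s["tcp_pos"]
        W=T@np.array(d["mount"])
    else:
        W=np.eye(4); R=np.array(d["R"]); W[:3,:3]=R.T; W[:3,3]=-R.T@np.array(d["t"])
    d["W"]=W; return d
def cloud(d):
    K=np.array(d["camera_matrix"]); v,u=np.mgrid[:480,:640].astype(np.float32)
    p=cv2.undistortPoints(np.stack([u.ravel(),v.ravel()],1)[:,None].astype(np.float64),K,np.array([d["k1"],0,0,0.]))[:,0].reshape(480,640,2)
    z=d["range_z"]; P=np.dstack([p[...,0]*z,p[...,1]*z,z])
    P=P@d["W"][:3,:3].T+d["W"][:3,3]; P[z<=0]=np.nan; return P
E
python3 - <<'E'
from h import *
print(status.sense())
for n in("scene","top"):
    d=snap(n); cv2.imwrite(f"pics/{n}1.png",d["frame"]); np.savez(f"{n}.npz",P=cloud(d),f=d["frame"])
    print(n,d["W"][:3,3],d["k1"],d["camera_matrix"])
E
```

```text
{'time_s': 0.0, 'q': array([-1.30210346e+00,  3.59488121e-01,  1.51142248e+00,  4.26494060e-06,
        1.27250761e+00, -1.15120427e-01]), 'dq': array([ 4.13165583e-04,  1.18481829e-03, -3.55362162e-04,  1.28183078e-03,
       -8.06464161e-05,  1.76306929e-03]), 'joint_efforts': array([-2.97573912e-03, -5.15388894e+01, -2.70725548e+01,  6.70491136e-02,
        3.50791274e-02, -1.27454109e-04]), 'tcp_pos': array([ 0.22447384, -0.55568268,  0.22182344]), 'tcp_rot': array([-3.08213373e+00, -5.98849588e-01,  2.13468567e-04]), 'force': array([-0.34370264,  0.16018738,  0.47102789]), 'ft_torque': array([0.02418892, 0.00658829, 0.0053169 ]), 'finger_force': 0.0, 'grip_width': 0.08763404688408867}
scene [ 1.12227535 -0.2743353   0.96155448] 0.044938653194287734 [[560.38383816   0.         312.38815632]
 [  0.         560.38383816 239.26373457]
 [  0.           0.           1.        ]]
top [ 0.37158153 -0.04473543  0.95471365] -0.07870649130825647 [[490.21378977   0.         323.83754967]
 [  0.         490.21378977 236.62434954]
 [  0.           0.           1.        ]]
```

View pics/scene1.png

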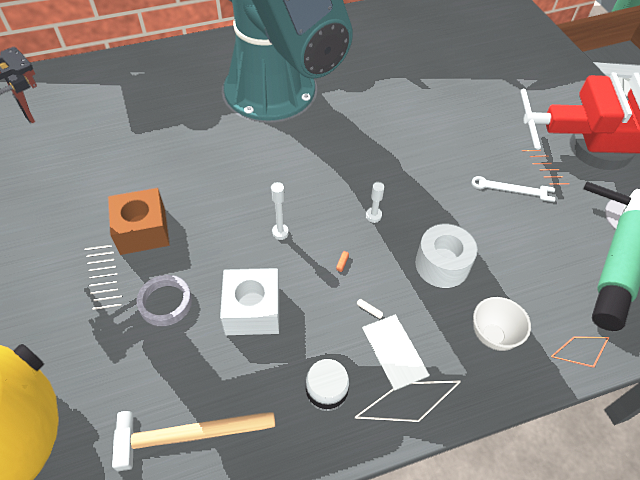

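View pics/top1.png

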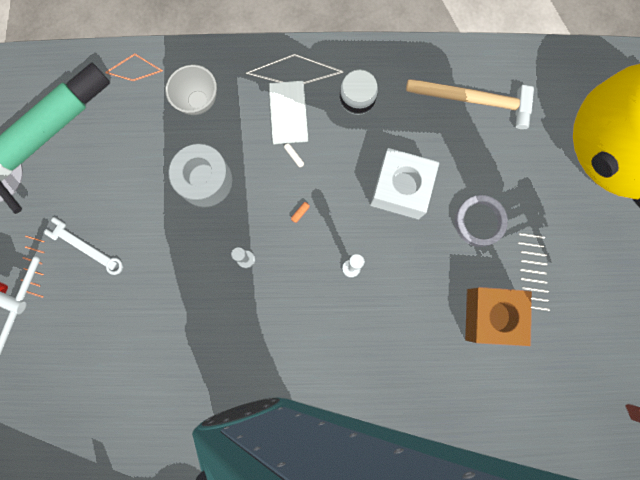

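The candidates in the scene view are:
- **Rods:** (278,210) looks tall and (375,203) short.
- **Blocks:** grey square at (250,298), brown decoy at (137,220), round at (446,255), and a white bowl at (501,323).

I choose the rod at (278,210), top view (355,263), and the grey square block, top view (406,181). Next I measure both and check them in one crop.

Run:
```python
from h import *
for n in("scene","top"):
    D=np.load(n+".npz"); P=D["P"]
    def reg(u0,u1,v0,v1,z0,z1,l):
        p=P[v0:v1,u0:u1].reshape(-1,3); p=p[(p[:,2]>z0)&(p[:,2]<z1)]
        if len(p)<5: print(n,l,len(p));return
        mm=(p.min(0)+p.max(0))/2
        print(n,l,len(p),"mid",mm.round(4),"ext",np.ptp(p,axis=0).round(4),"zmax",p[:,2].max().round(4)); return p
    R={"scene":dict(tall=(262,296,175,245),short=(360,392,175,228),sq=(212,288,258,340),rd=(405,485,215,295)),
       "top":dict(tall=(335,375,245,285),short=(225,262,240,275),sq=(362,445,140,225),rd=(160,240,135,215))}[n]
    for k in("tall","short"): 
        p=reg(*R[k],.02,.3,k); zt=p[:,2].max(); reg(*R[k],zt-.006,.3,k+"-top"); reg(*R[k],.006,.02,k+"-foot")
    for k in("sq","rd"):
        p=reg(*R[k],.062,.08,k)
        r=cv2.minAreaRect(p[:,:2].astype(np.float32)*1000); print(r)
        reg(*R[k],.012,.026,k+"-bore")
D=np.load("scene.npz")["f"]; cv2.imwrite("pics/crop1.png",cv2.resize(D[170:345,205:405],None,fx=3.4,fy=3.4))
```

```text
scene tall 402 mid [ 0.4488 -0.1083  0.086 ] ext [0.0273 0.0233 0.1313] zmax 0.1516
scene tall-top 87 mid [ 0.4493 -0.108   0.1486] ext [0.0251 0.0226 0.006 ] zmax 0.1516
scene tall-foot 140 mid [ 0.4501 -0.1089  0.0129] ext [0.0359 0.0319 0.0137] zmax 0.0198
scene short 274 mid [0.47   0.0952 0.062 ] ext [0.0277 0.0227 0.0816] zmax 0.1028
scene short-top 55 mid [0.4707 0.0951 0.0998] ext [0.0224 0.0218 0.006 ] zmax 0.1028
scene short-foot 137 mid [0.4704 0.0957 0.0128] ext [0.0318 0.033  0.0134] zmax 0.0195
scene sq 2161 mid [ 0.6064 -0.2118  0.0682] ext [0.1255 0.1237 0.0124] zmax 0.0744
((606.7952880859375, -211.87086486816406), (99.86420440673828, 103.0806655883789), 73.21021270751953)
scene sq-bore 490 mid [ 0.6212 -0.2116  0.0191] ext [0.0964 0.1241 0.0137] zmax 0.026
scene rd 1605 mid [0.6301 0.1783 0.0673] ext [0.1085 0.1072 0.0106] zmax 0.0726
((629.9713134765625, 177.83587646484375), (107.60781860351562, 107.65319061279297), 5.326480388641357)
scene rd-bore 387 mid [0.6389 0.1681 0.019 ] ext [0.0884 0.0884 0.0139] zmax 0.026
top tall 204 mid [ 0.4486 -0.1088  0.0876] ext [0
[... 281 characters left out ...]
1037
top short-top 126 mid [0.4692 0.0932 0.1008] ext [0.0228 0.0233 0.0059] zmax 0.1037
top short-foot 130 mid [0.4697 0.0935 0.0118] ext [0.0334 0.0298 0.0097] zmax 0.0167
top sq 2197 mid [ 0.6072 -0.2132  0.0684] ext [0.1231 0.1231 0.0128] zmax 0.0748
((607.0018310546875, -213.5440216064453), (101.34615325927734, 101.5490493774414), 72.85246276855469)
top sq-bore 533 mid [ 0.6058 -0.1986  0.019 ] ext [0.1215 0.0955 0.0137] zmax 0.0258
top rd 1906 mid [0.6293 0.1775 0.0684] ext [0.1071 0.1078 0.0127] zmax 0.0747
((628.736328125, 177.41819763183594), (106.67554473876953, 105.60636901855469), 76.43678283691406)
top rd-bore 495 mid [0.6163 0.1661 0.0192] ext [0.0813 0.0858 0.0135] zmax 0.0259
```

View pics/crop1.png

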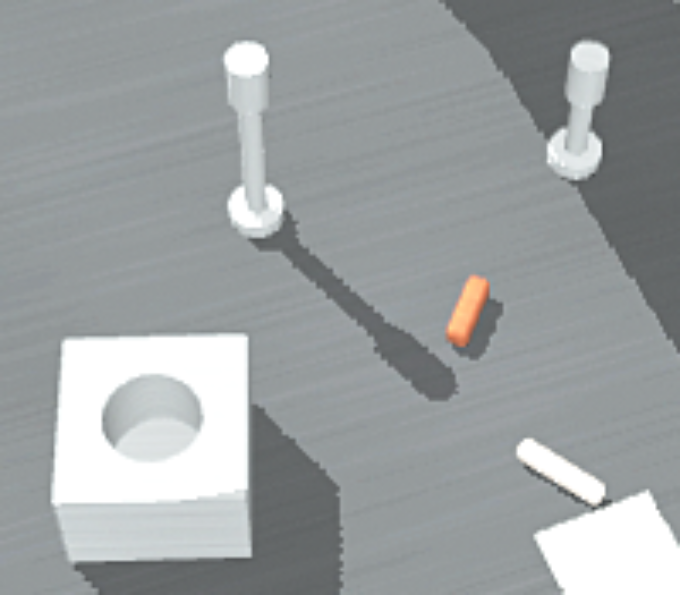

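The crop confirms it: the tall rod is on the left, with its knob at (247,75), and the grey square block has an open bore at (152,418). The sizes match (zmax 0.152 for the rod, 100 mm sides for the block). The rod is at (0.449, −0.1085) and the block at (0.607, −0.213). I move above the rod now.

Emit:
{"name": "drive_tool", "arguments": {"targets": [{"x": 8,"y": 16,"jaw": 70},{"x": 16,"y": 32},{"x": 16,"y": 32},{"x": 16,"y": 32},{"x": 16,"y": 32},{"x": 16,"y": 32},{"x": 16,"y": 32},{"x": 16,"y": 32},{"x": 16,"y": 32},{"x": 16,"y": 32},{"x": 16,"y": 32},{"x": 16,"y": 32},{"x": 16,"y": 32},{"x": 16,"y": 32},{"x": 8.5,"y": 15},{"x": 0},{"x": 0}], "force": 25}}

```text
validation failed for argument at $.ta...
```

Run:
```python
from h import *
s=status.sense();print(s["time_s"],s["tcp_pos"],s["tcp_rot"],s["grip_width"],s["q"],bot.tcp_to_grasp)
d=snap("wrist"); P=cloud(d).reshape(-1,3)
p=P[(np.hypot(P[:,0]-.449,P[:,1]+.1085)<.03)&(P[:,2]>.142)&(P[:,2]<.16)]
print(len(p),(p.min(0)+p.max(0))/2,np.ptp(p,axis=0)) if len(p) else print("none")
```

```text
0.1 [ 0.22450662 -0.55575649  0.2218862 ] [-3.08227555e+00 -5.98850872e-01  1.73973968e-04] 0.0877395975835378 [-1.30209252e+00  3.59471157e-01  1.51128408e+00  1.93538668e-05
  1.27252200e+00 -1.15097509e-01] -0.0187
none
```

The call was refused, most likely because each row needs all its fields. I retry with complete rows.

Emit:
{"name": "drive_tool", "arguments": {"targets": [{"wx": 0,"wy": 0,"wz": 0,"x": 8,"y": 16,"z": 0,"jaw": 70},{"wx": 0,"wy": 0,"wz": 0,"x": 16,"y": 32,"z": 0,"jaw": 70},{"wx": 0,"wy": 0,"wz": 0,"x": 16,"y": 32,"z": 0,"jaw": 70},{"wx": 0,"wy": 0,"wz": 0,"x": 16,"y": 32,"z": 0,"jaw": 70},{"wx": 0,"wy": 0,"wz": 0,"x": 16,"y": 32,"z": 0,"jaw": 70},{"wx": 0,"wy": 0,"wz": 0,"x": 16,"y": 32,"z": 0,"jaw": 70},{"wx": 0,"wy": 0,"wz": 0,"x": 16,"y": 32,"z": 0,"jaw": 70},{"wx": 0,"wy": 0,"wz": 0,"x": 16,"y": 32,"z": 0,"jaw": 70},{"wx": 0,"wy": 0,"wz": 0,"x": 16,"y": 32,"z": 0,"jaw": 70},{"wx": 0,"wy": 0,"wz": 0,"x": 16,"y": 32,"z": 0,"jaw": 70},{"wx": 0,"wy": 0,"wz": 0,"x": 16,"y": 32,"z": 0,"jaw": 70},{"wx": 0,"wy": 0,"wz": 0,"x": 16,"y": 32,"z": 0,"jaw": 70},{"wx": 0,"wy": 0,"wz": 0,"x": 16,"y": 32,"z": 0,"jaw": 70},{"wx": 0,"wy": 0,"wz": 0,"x": 16,"y": 32,"z": 0,"jaw": 70},{"wx": 0,"wy": 0,"wz": 0,"x": 8.5,"y": 15,"z": 0,"jaw": 70},{"wx": 0,"wy": 0,"wz": 0,"x": 0,"y": 0,"z": 0,"jaw": 70},{"wx": 0,"wy": 0,"wz": 0,"x": 0,"y": 0,"z": 0,"jaw": 70}], "force": 25}}

```text
time_s: 2.28
tcp_pos: [0.4485, -0.1092, 0.2226]
tcp_rot: [-3.084, -0.6, 0.001]
force: [0.1, 0.2, -0.5]
grip_width: 0.0699
finger_force: 0.0
```

```bash
cat > w.py <<'E'
from h import *
s=status.sense();print(s["time_s"],s["tcp_pos"],s["tcp_rot"],s["grip_width"],s["q"])
d=snap("wrist"); P=cloud(d).reshape(-1,3)
p=P[(np.hypot(P[:,0]-.449,P[:,1]+.1085)<.03)&(P[:,2]>.142)&(P[:,2]<.16)]
print(len(p),(p.min(0)+p.max(0))/2,np.ptp(p,axis=0)) if len(p) else print("none")
E
python3 w.py
```

```text
2.275 [ 0.44850114 -0.10924812  0.22257584] [-3.08373012e+00 -5.99796165e-01  7.33450900e-04] 0.06988316286364206 [-3.88587091e-01  1.58269242e-01  1.79534153e+00 -2.10560789e-04
  1.18841220e+00  7.98078089e-01]
955 [ 0.44853412 -0.10667963  0.14709093] [0.02354993 0.02365878 0.00940993]
```

The wrist view agrees, with the knob 23.6 mm across at (0.4486, −0.107). I descend 110 mm so the pads sit at about 131 mm, then grip.

Emit:
{"name": "drive_tool", "arguments": {"targets": [{"wx": 0,"wy": 0,"wz": 0,"x": 0,"y": 1.2,"z": -10,"jaw": 70},{"wx": 0,"wy": 0,"wz": 0,"x": 0,"y": 0,"z": -20,"jaw": 70},{"wx": 0,"wy": 0,"wz": 0,"x": 0,"y": 0,"z": -20,"jaw": 70},{"wx": 0,"wy": 0,"wz": 0,"x": 0,"y": 0,"z": -20,"jaw": 70},{"wx": 0,"wy": 0,"wz": 0,"x": 0,"y": 0,"z": -20,"jaw": 70},{"wx": 0,"wy": 0,"wz": 0,"x": 0,"y": 0,"z": -14,"jaw": 70},{"wx": 0,"wy": 0,"wz": 0,"x": 0,"y": 0,"z": -6,"jaw": 70},{"wx": 0,"wy": 0,"wz": 0,"x": 0,"y": 0,"z": 0,"jaw": 45},{"wx": 0,"wy": 0,"wz": 0,"x": 0,"y": 0,"z": 0,"jaw": 35},{"wx": 0,"wy": 0,"wz": 0,"x": 0,"y": 0,"z": 0,"jaw": 30},{"wx": 0,"wy": 0,"wz": 0,"x": 0,"y": 0,"z": 0,"jaw": 26},{"wx": 0,"wy": 0,"wz": 0,"x": 0,"y": 0,"z": 0,"jaw": 22},{"wx": 0,"wy": 0,"wz": 0,"x": 0,"y": 0,"z": 0,"jaw": 15},{"wx": 0,"wy": 0,"wz": 0,"x": 0,"y": 0,"z": 0,"jaw": 15},{"wx": 0,"wy": 0,"wz": 0,"x": 0,"y": 0,"z": 0,"jaw": 15}], "force": 25}}

```text
time_s: 4.2
tcp_pos: [0.4492, -0.108, 0.1128]
tcp_rot: [-3.084, -0.599, -0.0]
force: [-0.4, 1.4, 5.4]
grip_width: 0.0234
finger_force: 25.0
```

Gripped. I lift 100 mm.

Emit:
{"name": "drive_tool", "arguments": {"targets": [{"wx": 0,"wy": 0,"wz": 0,"x": 0,"y": 0,"z": 5,"jaw": 15},{"wx": 0,"wy": 0,"wz": 0,"x": 0,"y": 0,"z": 10,"jaw": 15},{"wx": 0,"wy": 0,"wz": 0,"x": 0,"y": 0,"z": 15,"jaw": 15},{"wx": 0,"wy": 0,"wz": 0,"x": 0,"y": 0,"z": 20,"jaw": 15},{"wx": 0,"wy": 0,"wz": 0,"x": 0,"y": 0,"z": 20,"jaw": 15},{"wx": 0,"wy": 0,"wz": 0,"x": 0,"y": 0,"z": 15,"jaw": 15},{"wx": 0,"wy": 0,"wz": 0,"x": 0,"y": 0,"z": 10,"jaw": 15},{"wx": 0,"wy": 0,"wz": 0,"x": 0,"y": 0,"z": 5,"jaw": 15},{"wx": 0,"wy": 0,"wz": 0,"x": 0,"y": 0,"z": 0,"jaw": 15},{"wx": 0,"wy": 0,"wz": 0,"x": 0,"y": 0,"z": 0,"jaw": 15}], "force": 35}}

```text
time_s: 5.45
tcp_pos: [0.4487, -0.108, 0.2121]
tcp_rot: [-3.083, -0.599, 0.001]
force: [-0.3, -0.2, -2.9]
grip_width: 0.0234
finger_force: 35.0
```

Emit:
{"name": "drive_tool", "arguments": {"targets": [{"wx": 0,"wy": 0,"wz": 0,"x": 6,"y": -4,"z": 0,"jaw": 15},{"wx": 0,"wy": 0,"wz": 0,"x": 12,"y": -8,"z": 0,"jaw": 15},{"wx": 0,"wy": 0,"wz": 0,"x": 17,"y": -11,"z": 0,"jaw": 15},{"wx": 0,"wy": 0,"wz": 0,"x": 18,"y": -12,"z": 0,"jaw": 15},{"wx": 0,"wy": 0,"wz": 0,"x": 18,"y": -12,"z": 0,"jaw": 15},{"wx": 0,"wy": 0,"wz": 0,"x": 18,"y": -12,"z": 0,"jaw": 15},{"wx": 0,"wy": 0,"wz": 0,"x": 18,"y": -12,"z": 0,"jaw": 15},{"wx": 0,"wy": 0,"wz": 0,"x": 18,"y": -12,"z": 0,"jaw": 15},{"wx": 0,"wy": 0,"wz": 0,"x": 16,"y": -11,"z": 0,"jaw": 15},{"wx": 0,"wy": 0,"wz": 0,"x": 11,"y": -7,"z": 0,"jaw": 15},{"wx": 0,"wy": 0,"wz": 0,"x": 6,"y": -3.5,"z": 0,"jaw": 15},{"wx": 0,"wy": 0,"wz": 0,"x": 0,"y": 0,"z": 0,"jaw": 15},{"wx": 0,"wy": 0,"wz": 0,"x": 0,"y": 0,"z": 0,"jaw": 15},{"wx": 0,"wy": 0,"wz": 0,"x": 0,"y": 0,"z": 0,"jaw": 15}], "force": 35}}

```text
time_s: 7.2
tcp_pos: [0.6067, -0.2122, 0.2128]
tcp_rot: [-3.084, -0.599, 0.0]
force: [1.0, -0.9, -3.4]
grip_width: 0.0235
finger_force: 35.0
```

Run:
```python
from h import *
from scipy.optimize import least_squares
for n in ("scene","wrist"):
    d=snap(n); P=cloud(d); p=P.reshape(-1,3); c=np.array([.607,-.213])
    r=np.hypot(*(p[:,:2]-c).T)
    q=p[(r<.04)&(p[:,2]>.085)&(p[:,2]<.2)]
    for a,b in((.088,.105),(.12,.165)):
        m=q[(q[:,2]>a)&(q[:,2]<b)]
        if len(m)>8:
            R=.017 if a<.1 else .007
            s=least_squares(lambda x:np.hypot(m[:,0]-x[0],m[:,1]-x[1])-R,m[:,:2].mean(0),loss="soft_l1",f_scale=.002); print(n,a,len(m),s.x.round(4),m[:,2].min().round(4),np.sqrt(np.mean(s.fun**2)).round(4))
    t=p[(r<.08)&(p[:,2]>.064)&(p[:,2]<.076)]
    if len(t)>50: print(n,"blk",len(t),cv2.minAreaRect(t[:,:2].astype(np.float32)*1000))
    if n=="scene": f=d["frame"][190:345,190:330]; cv2.imwrite("pics/scene2.png",cv2.resize(f,None,fx=3.5,fy=3.5))
    else: cv2.imwrite("pics/wrist2.png",d["frame"])
s=status.sense();print(s["tcp_pos"],s["tcp_rot"])
```

```text
scene 0.088 35 [ 0.6052 -0.2124] 0.097 0.0007
scene 0.12 117 [ 0.6056 -0.2123] 0.1201 0.0007
scene blk 1929 ((606.7236938476562, -211.87054443359375), (100.01899719238281, 102.84222412109375), 73.3473892211914)
wrist 0.088 35 [ 0.6056 -0.2115] 0.0997 0.0002
wrist 0.12 344 [ 0.6058 -0.2115] 0.1204 0.0002
wrist blk 8651 ((606.4833984375, -210.7689208984375), (100.44503784179688, 100.33077239990234), 73.21318054199219)
[ 0.60686169 -0.21235952  0.2127852 ] [-3.08374797e+00 -5.99343441e-01  5.44559849e-05]
```

View pics/scene2.png

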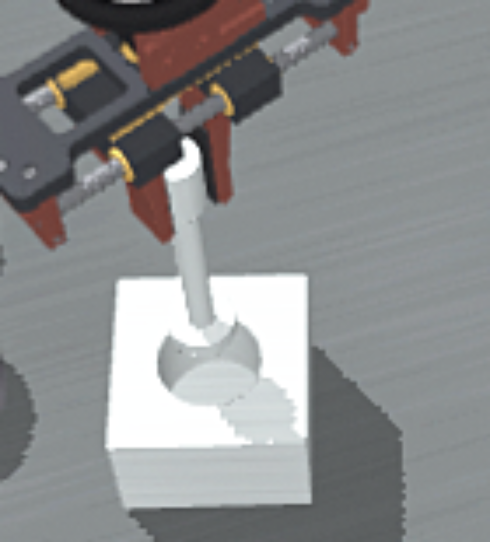

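The rod hangs upright with its foot at (205,325) right over the bore, and its axis is within about 1 mm of the centre. The foot is at about z 0.100, so contact is due 80 mm further down. I lower it 74 mm and then feel for the bottom.

Emit:
{"name": "drive_tool", "arguments": {"targets": [{"wx": 0,"wy": 0,"wz": 0,"x": 0.8,"y": 0,"z": -5,"jaw": 15},{"wx": 0,"wy": 0,"wz": 0,"x": 0,"y": 0,"z": -8,"jaw": 15},{"wx": 0,"wy": 0,"wz": 0,"x": 0,"y": 0,"z": -8,"jaw": 15},{"wx": 0,"wy": 0,"wz": 0,"x": 0,"y": 0,"z": -8,"jaw": 15},{"wx": 0,"wy": 0,"wz": 0,"x": 0,"y": 0,"z": -8,"jaw": 15},{"wx": 0,"wy": 0,"wz": 0,"x": 0,"y": 0,"z": -8,"jaw": 15},{"wx": 0,"wy": 0,"wz": 0,"x": 0,"y": 0,"z": -8,"jaw": 15},{"wx": 0,"wy": 0,"wz": 0,"x": 0,"y": 0,"z": -7,"jaw": 15},{"wx": 0,"wy": 0,"wz": 0,"x": 0,"y": 0,"z": -6,"jaw": 15},{"wx": 0,"wy": 0,"wz": 0,"x": 0,"y": 0,"z": -4,"jaw": 15},{"wx": 0,"wy": 0,"wz": 0,"x": 0,"y": 0,"z": -2,"jaw": 15},{"wx": 0,"wy": 0,"wz": 0,"x": 0,"y": 0,"z": -2,"jaw": 15},{"wx": 0,"wy": 0,"wz": 0,"x": 0,"y": 0,"z": 0,"jaw": 15},{"wx": 0,"wy": 0,"wz": 0,"x": 0,"y": 0,"z": 0,"jaw": 15}], "force": 35}}

```text
time_s: 9.05
tcp_pos: [0.6081, -0.2127, 0.1388]
tcp_rot: [3.084, 0.599, 0.0]
force: [0.8, 0.5, -3.5]
grip_width: 0.0237
finger_force: 35.0
```

Still free at −3.5 N (the rod's weight). I creep down.

Emit:
{"name": "drive_tool", "arguments": {"targets": [{"wx": 0,"wy": 0,"wz": 0,"x": 0,"y": 0,"z": -1,"jaw": 15},{"wx": 0,"wy": 0,"wz": 0,"x": 0,"y": 0,"z": -1,"jaw": 15},{"wx": 0,"wy": 0,"wz": 0,"x": 0,"y": 0,"z": -0.8,"jaw": 15},{"wx": 0,"wy": 0,"wz": 0,"x": 0,"y": 0,"z": -0.6,"jaw": 15},{"wx": 0,"wy": 0,"wz": 0,"x": 0,"y": 0,"z": -0.6,"jaw": 15},{"wx": 0,"wy": 0,"wz": 0,"x": 0,"y": 0,"z": 0,"jaw": 15}], "force": 35}}

```text
time_s: 9.8
tcp_pos: [0.6079, -0.2126, 0.1345]
tcp_rot: [-3.084, -0.599, 0.0]
force: [-0.1, -0.3, -3.3]
grip_width: 0.0237
finger_force: 35.0
```

Emit:
{"name": "drive_tool", "arguments": {"targets": [{"wx": 0,"wy": 0,"wz": 0,"x": 0,"y": 0,"z": -0.4,"jaw": 15},{"wx": 0,"wy": 0,"wz": 0,"x": 0,"y": 0,"z": -0.4,"jaw": 15},{"wx": 0,"wy": 0,"wz": 0,"x": 0,"y": 0,"z": -0.4,"jaw": 15},{"wx": 0,"wy": 0,"wz": 0,"x": 0,"y": 0,"z": 0,"jaw": 15}], "force": 35}}

```text
time_s: 10.3
tcp_pos: [0.6079, -0.2126, 0.1334]
tcp_rot: [-3.084, -0.599, 0.0]
force: [-0.4, -0.5, -2.2]
grip_width: 0.0235
finger_force: 35.0
```

Emit:
{"name": "drive_tool", "arguments": {"targets": [{"wx": 0,"wy": 0,"wz": 0,"x": 0,"y": 0,"z": -0.3,"jaw": 15},{"wx": 0,"wy": 0,"wz": 0,"x": 0,"y": 0,"z": -0.3,"jaw": 15},{"wx": 0,"wy": 0,"wz": 0,"x": 0,"y": 0,"z": 0,"jaw": 15}], "force": 35}}

```text
time_s: 10.68
tcp_pos: [0.608, -0.2126, 0.1329]
tcp_rot: [-3.084, -0.599, -0.0]
force: [0.9, -0.1, -2.4]
grip_width: 0.0238
finger_force: 35.0
```

Emit:
{"name": "drive_tool", "arguments": {"targets": [{"wx": 0,"wy": 0,"wz": 0,"x": 0,"y": 0,"z": -0.3,"jaw": 15},{"wx": 0,"wy": 0,"wz": 0,"x": 0,"y": 0,"z": -0.3,"jaw": 15},{"wx": 0,"wy": 0,"wz": 0,"x": 0,"y": 0,"z": 0,"jaw": 15}], "force": 35}}

```text
time_s: 11.05
tcp_pos: [0.6082, -0.2127, 0.1328]
tcp_rot: [3.084, 0.599, 0.001]
force: [-0.8, 1.3, 5.3]
grip_width: 0.0235
finger_force: 35.0
```

Contact: the force went from −2.4 to +5.3 N and TCP z stopped at the expected height. That is a light press, so I hold it for about 2.3 s.

Emit:
{"name": "drive_tool", "arguments": {"targets": [{"wx": 0,"wy": 0,"wz": 0,"x": 0,"y": 0,"z": 0,"jaw": 15},{"wx": 0,"wy": 0,"wz": 0,"x": 0,"y": 0,"z": 0,"jaw": 15},{"wx": 0,"wy": 0,"wz": 0,"x": 0,"y": 0,"z": 0,"jaw": 15},{"wx": 0,"wy": 0,"wz": 0,"x": 0,"y": 0,"z": 0,"jaw": 15},{"wx": 0,"wy": 0,"wz": 0,"x": 0,"y": 0,"z": 0,"jaw": 15},{"wx": 0,"wy": 0,"wz": 0,"x": 0,"y": 0,"z": 0,"jaw": 15},{"wx": 0,"wy": 0,"wz": 0,"x": 0,"y": 0,"z": 0,"jaw": 15},{"wx": 0,"wy": 0,"wz": 0,"x": 0,"y": 0,"z": 0,"jaw": 15},{"wx": 0,"wy": 0,"wz": 0,"x": 0,"y": 0,"z": 0,"jaw": 15},{"wx": 0,"wy": 0,"wz": 0,"x": 0,"y": 0,"z": 0,"jaw": 15},{"wx": 0,"wy": 0,"wz": 0,"x": 0,"y": 0,"z": 0,"jaw": 15},{"wx": 0,"wy": 0,"wz": 0,"x": 0,"y": 0,"z": 0,"jaw": 15},{"wx": 0,"wy": 0,"wz": 0,"x": 0,"y": 0,"z": 0,"jaw": 15},{"wx": 0,"wy": 0,"wz": 0,"x": 0,"y": 0,"z": 0,"jaw": 15},{"wx": 0,"wy": 0,"wz": 0,"x": 0,"y": 0,"z": 0,"jaw": 15},{"wx": 0,"wy": 0,"wz": 0,"x": 0,"y": 0,"z": 0,"jaw": 15},{"wx": 0,"wy": 0,"wz": 0,"x": 0,"y": 0,"z": 0,"jaw": 15},{"wx": 0,"wy": 0,"wz": 0,"x": 0,"y": 0,"z": 0,"jaw": 15}], "force": 35}}

```text
time_s: 13.3
tcp_pos: [0.6082, -0.2127, 0.1328]
tcp_rot: [3.084, 0.599, 0.001]
force: [-1.5, 1.5, 5.2]
grip_width: 0.0235
finger_force: 35.0
```

Held steadily at 5.2 N. I open the gripper gently and retreat upward.

Emit:
{"name": "drive_tool", "arguments": {"targets": [{"wx": 0,"wy": 0,"wz": 0,"x": 0,"y": 0,"z": 0,"jaw": 26},{"wx": 0,"wy": 0,"wz": 0,"x": 0,"y": 0,"z": 0,"jaw": 32},{"wx": 0,"wy": 0,"wz": 0,"x": 0,"y": 0,"z": 0,"jaw": 45},{"wx": 0,"wy": 0,"wz": 0,"x": 0,"y": 0,"z": 0,"jaw": 60},{"wx": 0,"wy": 0,"wz": 0,"x": 0,"y": 0,"z": 0,"jaw": 70},{"wx": 0,"wy": 0,"wz": 0,"x": 0,"y": 0,"z": 0,"jaw": 70},{"wx": 0,"wy": 0,"wz": 0,"x": 0,"y": 0,"z": 5,"jaw": 70},{"wx": 0,"wy": 0,"wz": 0,"x": 0,"y": 0,"z": 15,"jaw": 70},{"wx": 0,"wy": 0,"wz": 0,"x": 0,"y": 0,"z": 20,"jaw": 70},{"wx": 0,"wy": 0,"wz": 0,"x": 0,"y": 0,"z": 20,"jaw": 70},{"wx": 0,"wy": 0,"wz": 0,"x": 0,"y": 0,"z": 20,"jaw": 70},{"wx": 0,"wy": 0,"wz": 0,"x": 0,"y": 0,"z": 15,"jaw": 70},{"wx": 0,"wy": 0,"wz": 0,"x": 0,"y": 0,"z": 10,"jaw": 70},{"wx": 0,"wy": 0,"wz": 0,"x": 0,"y": 0,"z": 5,"jaw": 70},{"wx": 0,"wy": 0,"wz": 0,"x": 0,"y": 0,"z": 0,"jaw": 70},{"wx": 0,"wy": 0,"wz": 0,"x": 0,"y": 0,"z": 0,"jaw": 70}], "force": 35}}

```text
time_s: 15.3
tcp_pos: [0.6076, -0.2125, 0.2415]
tcp_rot: [-3.083, -0.599, 0.002]
force: [-1.0, 0.7, 0.1]
grip_width: 0.0698
finger_force: 0.0
```

Run:
```python
from h import *
d=snap("scene"); P=cloud(d); cv2.imwrite("pics/scene3.png",d["frame"]); p=P.reshape(-1,3)
q=p[(np.hypot(p[:,0]-.607,p[:,1]+.213)<.035)&(p[:,2]>.08)&(p[:,2]<.185)]
print(q[:,2].max())
for a,b in((.085,.125),(.14,.165)):
    m=q[(q[:,2]>a)&(q[:,2]<b)]; print((m.min(0)+m.max(0))/2,np.ptp(m,axis=0))
```

```text
0.17121901239625137
[ 0.61130579 -0.2127484   0.10455174] [0.01015567 0.01409259 0.03873019]
[ 0.61325252 -0.21269683  0.15227836] [0.01495462 0.0239724  0.0242331 ]
```

View pics/scene3.png

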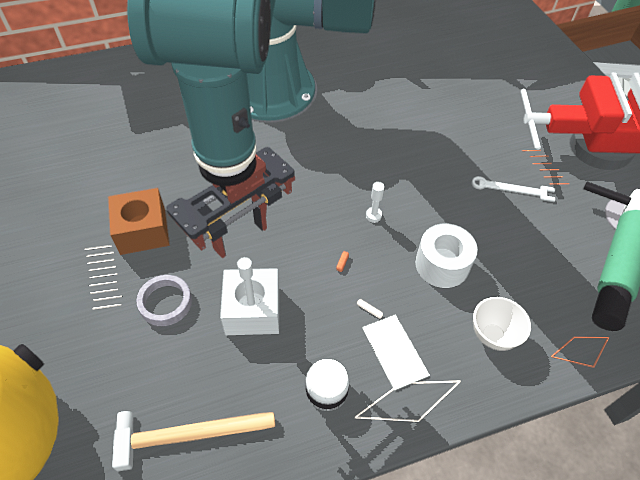

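The rod stands upright in the grey block's bore at (246,280), with its top at z 0.171 (0.170 expected). The short rod is untouched at (375,203), and the gripper is clear.

```bash
python3 -c "
from bench import job_done
print(job_done())"
```

```text
the job is handed in; nothing more can be done
None
```

The tall rod stands upright on the bottom of the grey square block's bore, after being held there under a light press (about 5 N) for just over 2 seconds and then released; the short rod was not touched, and the job was handed in at about 15 s on the robot's clock.

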